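# Refit the grease filter and its cover in a fryer's lid

## Robot

A 7-joint arm with a two-finger parallel gripper is mounted at the origin on the work surface; the furniture and walls round the work are solid. World frame = base frame: x ahead of the robot, y to its left, z up, the work surface at z = 0. Lengths are in m, angles in rad, forces in N, time in s.
With the tool pointing down it reaches from about 0.425 to 0.925 m from the base axis. Payload 6.8 kg.
Tool frame: the origin (TCP) lies midway between the tips of the shut fingers; the grasp point (between the pads) lies 19 mm behind it; z points along the fingers, y is the line along which they close (so a half turn about z gives the same grasp; the last joint's range is limited). The gripper opens to 85 mm and grips with 20 to 120 N. Pads are 22 mm wide; open, the fingers measure 114 mm over their backs; the gripper's body (76 mm by 85 mm) begins 54 mm behind the grasp point. The pads swing forward as they close: fully open they stand 13 mm farther back than shut.
Start: joints at [-1.442, 0.477, 0.022, 1.555, -0.011, 1.109, -0.083], TCP at [0.158, 0.656, 0.231] pointing down, gripper open.
Joint ranges: [-2.96, 2.96], [-0.34, 2.1], [-1.41, 1.46], [0.24, 2.44], [-1.37, 4.51], [0.17, 1.92], [-2.96, 2.96]. Speed limits (rad/s): [2.39, 2.39, 3.14, 3.14, 3.14, 3.14, 3.14].

## Interface

Orientations are given as [roll, pitch, yaw] about the fixed x, y, z axes, in that order (R = Rz(yaw) Ry(pitch) Rx(roll)).
In Python, from station import env gives the robot as it stands. Calls block until the motion is done:
- env.move_to(position, orientation): joint-space move of the TCP to a pose.
- env.movel(position, orientation=None, speed=0.15, threshold=None): straight line of the TCP; orientation=None keeps the orientation; speed is the mean speed in m/s. With threshold (N) it stops when the force on the tool has changed by that much, and returns True; else False.
- env.goto_joints(angles): joint-space move.
- env.move_gripper(opening): finger opening in m; the grip force is fixed at half the most; returns when the fingers have stopped.
- env.hold(seconds).
- env.ik(position, orientation): joint angles nearest the present ones, or None.
- env.state(): the state.
- env.camera(name): name is "side" or "top" or "wrist"; returns a dict with "color" (420x560x3 uint8, red, green, blue), "depth" (420x560 float32, m along the optical axis (not along the pixel's ray), 0 where there is no reading), "fx", "fy", "cx", "cy" (pixels), "xyz" and "orientation" of the camera in the world. Camera axes: x right, y up, looking along -z (the intrinsics and any distortion apply to the point x, -y, -z); pixel columns grow to the right and rows downward; lengths in m; the calibration is good to about 2 mm. The wrist camera is an equidistant fisheye: a pixel r from the principal point sees the ray r / f radians off the axis. A picture is of the moment at which its call begins.
A pose or a line that the arm cannot do raises env.IKError and nothing moves.
- env.job_done(): hands the job in; it is judged then, once.
The state is a dict: "t": time; "joints": joint angles; "dq": joint speeds; "tau": joint torques, N m; "position": TCP position; "orientation": TCP orientation; "contact_force": force on the tool from outside, world axes, zero at the start; "moment": the same for the moment, N m; "gripper_width": finger opening in m; "grasp_force": force on a finger pad.
Only numpy, scipy, OpenCV 4.12 (cv2) and the standard library are available. Lean on these libraries where they do the work, as an engineer would, in place of code of your own. Each camera call takes 0.05 s, during which the arm holds its last target. There are 200 camera calls.

## Task

The fryer's grease filter and its vented cover have been washed and lie beside the fryer. Lay the metal filter flat on the floor of the opening in the fryer's lid, then put the black cover back over it: hook its two front tabs under the bar at the front of the opening and up into the slots, swing it down and press its back edge until the spring catch snaps over it, so that it sits flush and locked; feel your way and do not force it. Let go, and do not disturb the bowl, the mug or the spice jar.

Things in the scene. Friction and masses are not known exactly. Their poses are not given: they have to be found in the camera images.
- fryer: Counter-top fryer, fixed: steel housing 290x220 mm, 15 to 124 mm high. Origin: centre of the underside, on the worktop; z up; its front (knob) faces its own -x. On it sits a grey lift-off lid 300x230 mm, its flat top at z = 160 mm, with fore-and-aft play: where the lid stands along the fryer's x, up to 12 mm either way of its middle, is not given; look or feel for it. It is too stiff to be pushed.
- opening (a point): Centre of the lid's opening for a lid in the middle of its play: 25 mm behind its origin (+x), at the lid's top, z = 160 mm (the real one is up to 12 mm off along x). It is 150 mm (x) by 104 mm (y), 34 mm deep. Closed, the cover lies in it along the fryer's axes, origin 10 mm below the lid's top, carried by rests at the back and the rear two thirds of the sides, 2 mm of play all round.
- slots (a point): Middle of the opening's front edge at the lid's top, likewise for a lid in the middle of its play (fryer x = -50 mm). Along this edge runs a crossbar, 6 mm wide (x), 5 mm thick; in front of it two slots through the lid's top, each 12 mm (x) by 30 mm, centred at y = -28 and +28 mm. They join the opening under the bar; their floor, 21 mm below the lid's top, runs 8 mm on into the opening.
- catch (a joint): Black sprung catch on the lid, middle of the opening's back edge, 36 mm wide, 15 mm above the lid, steep ramp facing the cover. Slides back (fryer +x) from 0 (rest) to 0.009 m; spring 3.6 N at rest plus 0.9 N per mm. A hooked cover rests on the ramp some 4 degrees short of flat; 8 to 20 N downward on the cover's back edge drives the catch back until it springs forward over the tongue.
- cover: Loose vented black filter cover, 0.16 kg (varies), lying right way up on the worktop: plate 146 mm (x) by 100 mm (y), 6 mm thick, its top 10 mm above the origin, on low ribs. Origin: centre of the underside, level with the ribs' and tabs' underside; z up. Front is -x (two tabs), back is +x (one tongue). The plate's last 27 mm at the back is solid and flat, a place to press.
- grip (a point): Centre of the top of the cover's grip bar, 38 mm above the cover's underside, over its centre. The bar stands upright on the plate, 12 mm thick (cover x), 62 mm long (cover y), 28 mm tall above the plate; axes as the cover's.
- tabs (a point): Midway between the cover's two front hook tabs, at their tips (cover x = -86.5 mm), 1.8 mm above its underside. Each is 24 mm wide, centred at y = -28 and +28 mm: a tongue 3.5 mm thick along the underside, 13.5 mm beyond the plate's front edge, its last 3.5 mm an upturned lip reaching 8.5 mm above the underside. The lip passes below the bar only with the cover's back raised (about 20 degrees).
- tongue (a point): Tip of the cover's back tongue (cover x = +79 mm), 6 mm above its underside. The tongue is 30 mm wide, 4 mm thick and reaches 6 mm beyond the plate's back edge, at its middle.
- salt_cellar: Small white bowl, 72 mm wide, 35 mm high, standing to the right, behind the work; a bystander. Origin: centre of its underside.
- mug_1: Green mug, 86x118 mm, 96 mm high, standing to the left, behind the work; a bystander. Origin: centre of its underside.
- spice_jar_1: Spice jar with a red lid, 45 mm wide, 106 mm high, standing to the right, behind the work; a bystander. Origin: centre of its underside.
- filter: Loose grease filter: flat aluminium mesh cassette 104 mm (x) by 82 mm (y), 7 mm thick, 0.13 kg (varies), lying right way up. Origin: centre of its underside; z up. In place it lies flat on the floor of the opening, 34 mm below the lid's top, long side along the fryer's x, in a space 136x92 mm centred in the opening; either end may be in front.
- filter_grip (a point): Centre of the top of the filter's upright grip bar, 25 mm above its underside, over its centre. The bar is 10 mm thick (filter x), 48 mm long (filter y) and stands 18 mm above the cassette; axes as the filter's.
There are look-alikes about, which are no part of the job. What is shaped like the filter but pink or purple is not meant.

How it is judged:
By the outcome, as a careful person would: the job done as asked, in the order asked, and still so for the second after the job is handed in, with the robot touching nothing.
It also fails if it takes over 67 s, if anything falls off the work surface, if the arm or the gripper's body presses on something with over 40 N, if the wrist force passes 120 N, or if a joint passes its speed limit or range.

## Working session

There is one attempt and no reset: what is moved stays moved. The work goes in short steps, each a Python script; the robot and the scene stay as the last script left them, time stands still between calls to the robot, and variables do not carry over. Pictures are saved under pics/ and viewed, at most 10 in all, crops included, and the job is handed in when it is done.

```bash
mkdir -p pics; ls
cat > h.py <<'E'
import numpy as np, cv2
from scipy.spatial.transform import Rotation as R
from station import env
def grab(n):
    c=env.camera(n); np.savez('pics/%s.npz'%n,**{k:np.array(v) for k,v in c.items()}); return c
def cloud(c):
    h,w=c['depth'].shape; v,u=np.mgrid[:h,:w]; d=c['depth']
    p=np.stack([(u-c['cx'])/c['fx']*d,-(v-c['cy'])/c['fy']*d,-d],-1)
    return p@rot(c).T+np.array(c['xyz'])
def rot(c):
    o=np.array(c['orientation']); return o if o.shape==(3,3) else R.from_euler('xyz',o).as_matrix()
E
python3 - <<'E'
from h import *
s=env.state();print(s)
a=[]
for n in ['top','side']:
    c=grab(n);a.append(c['color']);print(n,c['xyz'],c['orientation'],c['fx'],c['fy'],c['cx'],c['cy'])
    cv2.imwrite('pics/%s.png'%n,cv2.cvtColor(cv2.resize(c['color'],(800,600),interpolation=cv2.INTER_CUBIC),cv2.COLOR_RGB2BGR))
E
```

```text
pics
{'t': 0.0, 'joints': array([-1.44208199,  0.47780676,  0.02232248,  1.55645791, -0.01152503,
        1.10929771, -0.08311667]), 'dq': array([-1.38387779e-03, -6.94530210e-04,  4.90210856e-04, -8.03949516e-04,
       -3.38885319e-05, -8.86747682e-04, -2.65616321e-03]), 'tau': array([ 2.21108958e-04, -5.96447754e+01,  1.60812624e+00, -2.81183946e+01,
        1.25248989e-02,  9.46018612e-03,  1.75045795e-05]), 'position': array([0.15821704, 0.65558108, 0.23031819]), 'orientation': array([-3.13975353e+00,  1.07150027e-04,  2.90478744e+00]), 'contact_force': array([-0.07076524,  0.23512569, -0.72306075]), 'moment': array([-0.00602202,  0.04210214,  0.00857525]), 'grasp_force': 0.0, 'gripper_width': 0.08541420254426084}
top [-0.23323485 -0.40218341  1.45456147] [ 5.95175713e-01  9.48074309e-04 -1.10252676e+00] 501.5742889441636 501.5742889441636 286.0513943481274 203.67935491124334
side [0.75049176 0.62381874 0.83719986] [ 0.74019645 -0.0169179   2.84163247] 379.484724102907 379.484724102907 277.5980520890636 209.39325774576687
```

View pics/top.png

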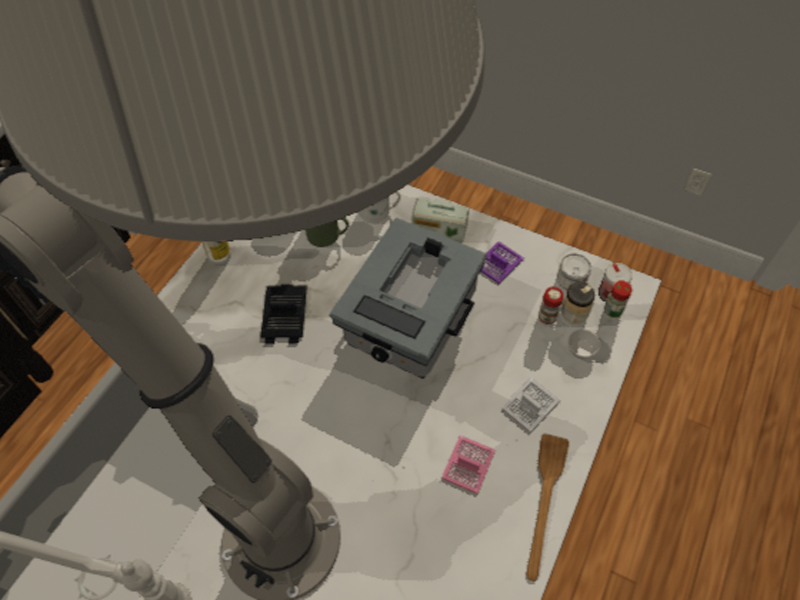

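View pics/side.png

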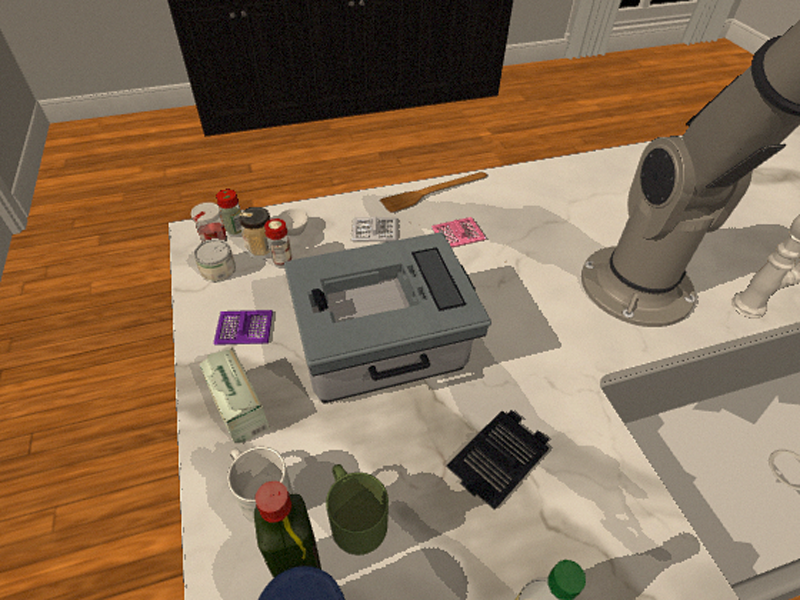

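The top view shows the fryer (centre ≈410,290), cover (285,312) with its tabs toward the viewer, the silver filter at (530,405), and pink and purple decoys. In the side view the cover is at (500,458), the filter at (375,229) and the catch at (318,298).

```bash
cat > m1.py <<'E'
from h import *
for n in ['top','side']:
    c=dict(np.load('pics/%s.npz'%n)); P=cloud(c); ok=c['depth']>0; col=c['color'].astype(int)
    hsv=cv2.cvtColor(c['color'],cv2.COLOR_RGB2HSV).astype(int)
    x,y,z=P[...,0],P[...,1],P[...,2]
    def rect(m,name,big=True):
        m=m.astype(np.uint8); k,l,s,_=cv2.connectedComponentsWithStats(m)
        if k<2: print(n,name,'none');return
        i=1+np.argmax(s[1:,4]); q=P[l==i]
        r=cv2.minAreaRect((q[:,:2]*1000).astype(np.float32))
        print(n,name,len(q),np.round(r[0],1),np.round(r[1],1),round(r[2],1),'z med',np.round(np.percentile(q[:,2],[5,50,95]),4))
        return q
    reg=ok&(x>0.3)&(x<1.1)&(abs(y)<.5)
    tb=reg&(abs(z)<.02); print(n,'table z',np.median(z[tb]))
    rect(reg&(z>.15)&(z<.168)&(hsv[...,1]<90),'lid')
    rect(reg&(z>.003)&(z<.016)&(col.max(-1)<70)&(y>.1),'coverplate')
    rect(reg&(z>.03)&(z<.045)&(col.max(-1)<80)&(y>.1),'covergrip')
    rect(reg&(z>.163)&(z<.18),'catch')
    rect(reg&(z>.004)&(z<.012)&(hsv[...,1]<60)&(y<0.1),'filter')
    rect(reg&(z>.018)&(z<.03)&(hsv[...,1]<60)&(y<.1),'filtergrip')
E
python3 m1.py
```

```text
top table z 0.0005381801283023124
top lid 4921 [570.2   1.7] [241.5 310.8] 89.6 z med [0.154  0.1598 0.165 ]
top coverplate 847 [450.9 281.3] [166.9  99.7] 27.5 z med [0.0042 0.0096 0.0147]
top covergrip 62 [677.3 302.9] [32.1 86.5] 30.4 z med [0.0307 0.0375 0.0443]
top catch 84 [688.1   5.2] [48.1 34. ] 80.8 z med [0.1639 0.1714 0.1774]
top filter 369 [ 495.4 -334.4] [ 89.5 108. ] 74.1 z med [0.0043 0.0072 0.0107]
top filtergrip 90 [ 690.2 -389.7] [68.8 56.7] 78.3 z med [0.0187 0.0243 0.0291]
side table z -0.0010351593300692574
side lid 7199 [572.6   6.6] [239.  308.6] 89.7 z med [0.1533 0.1585 0.1609]
side coverplate 2038 [453.  283.3] [165.2  99.5] 27.3 z med [0.0051 0.0084 0.011 ]
side covergrip 147 [457.2 284.9] [12.9 62.1] 28.4 z med [0.0308 0.0356 0.0384]
side catch 131 [797.8 387.2] [58.4 16.1] 10.3 z med [0.1641 0.172  0.1796]
side filter 185 [ 497.2 -328. ] [ 83.7 106.9] 77.1 z med [0.0041 0.0058 0.0078]
side filtergrip 80 [ 673.8 -406.6] [31.2 66.1] 71.6 z med [0.0188 0.024  0.0294]
```

```bash
cat >> h.py <<'E'
def ori(yaw_deg,tilt_deg=0):   # tool down, tool y along object x (yaw = object yaw); tilt raises the object's back
    return (R.from_euler('z',yaw_deg,degrees=True)*R.from_euler('y',-tilt_deg,degrees=True)*R.from_euler('z',90,degrees=True)*R.from_euler('x',180,degrees=True)).as_euler('xyz')
def rays(c):
    h,w=c['depth'].shape; v,u=np.mgrid[:h,:w]; a=(u-c['cx'])/c['fx']; b=(v-c['cy'])/c['fy']; r=np.hypot(a,b)+1e-9
    d=np.stack([np.sin(r)*a/r,-np.sin(r)*b/r,-np.cos(r)],-1); return d@rot(c).T
def onplane(c,z):
    d=rays(c); o=np.array(c['xyz']); t=(z-o[2])/d[...,2]; return o+d*t[...,None]
def wcloud(c):
    h,w=c['depth'].shape; v,u=np.mgrid[:h,:w]; a=(u-c['cx'])/c['fx']; b=(v-c['cy'])/c['fy']; r=np.hypot(a,b)+1e-9
    d=np.stack([np.sin(r)*a/r,-np.sin(r)*b/r,-np.cos(r)],-1)*(c['depth']/np.cos(r))[...,None]
    return d@rot(c).T+np.array(c['xyz'])
def save(c,f): cv2.imwrite(f,cv2.cvtColor(c['color'],cv2.COLOR_RGB2BGR))
E
python3 - <<'E'
from h import *
for nm,p,y in [('cov',(.456,.284,.24),27.4),('lid',(.597,.004,.39),-.4),('fil',(.496,-.331,.21),-14)]:
    print(nm,np.round(env.ik(p,ori(y)),2)); env.move_to(p,ori(y)); c=env.camera('wrist')
    np.savez('pics/w_%s.npz'%nm,**{k:np.array(v) for k,v in c.items()}); save(c,'pics/w_%s.png'%nm)
    s=env.state(); print(s['t'],s['position'],c['xyz'],c['orientation'],c['fx'],c['fy'],c['cx'],c['cy'],(c['depth']>0).mean())
im=np.vstack([np.hstack([cv2.resize(cv2.imread('pics/w_%s.png'%a),(400,300)) for a in ('cov','lid')]),np.hstack([cv2.resize(cv2.imread('pics/w_fil.png'),(400,300)),np.zeros((300,400,3),np.uint8)])])
cv2.imwrite('pics/w3.png',im)
E
```

```text
cov [-1.    0.25  0.39  1.9  -0.11  1.02 -0.08]
1.8917 [0.45535927 0.28570306 0.23986744] [0.42190113 0.35108272 0.38321742] [-0.29431379 -0.00066256  0.48159723] 325.19226210127806 325.19226210127806 282.55060608645186 209.8478345306208 0.9936649659863945
lid [-0.65  0.28  0.7   1.57 -0.18  1.36  0.06]
3.25 [0.59655076 0.0064975  0.38886549] [0.59773669 0.0799841  0.53224603] [-0.29353717  0.00055803 -0.00328428] 325.19226210127806 325.19226210127806 282.55060608645186 209.8478345306208 0.9938860544217687
fil [-0.15  0.49  0.87  1.81 -0.43  1.04  0.64]
4.7583 [ 0.49763247 -0.32966465  0.21043152] [ 0.51564638 -0.25823926  0.35372167] [-0.29319021 -0.00266111 -0.24144372] 325.19226210127806 325.19226210127806 282.55060608645186 209.8478345306208 0.9936309523809523
```

View pics/w3.png

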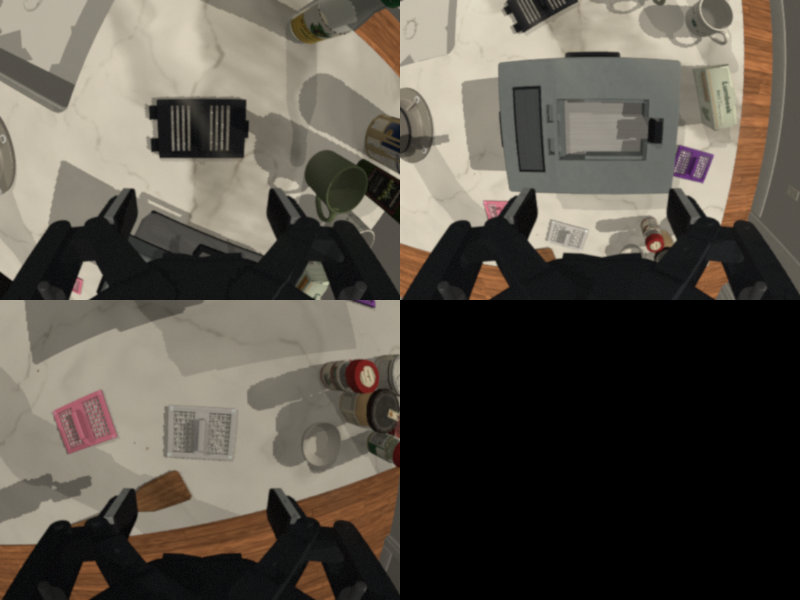

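The montage shows the cover at (200,127) with tabs to the left, the lid opening at (603,127) with the catch at (655,130), and the filter at (201,432). None of them is occluded, so I'll measure from these views.

```bash
cat > m2.py <<'E'
from h import *
def L(n): return dict(np.load('pics/w_%s.npz'%n))
def big(m):
    k,l,s,_=cv2.connectedComponentsWithStats(m.astype(np.uint8)); return l==1+np.argmax(s[1:,4])
def rect(q,t):
    r=cv2.minAreaRect((q[:,:2]*1000).astype(np.float32)); print(t,len(q),np.round(r[0],1),np.round(r[1],1),round(r[2],2)); return r
def near(P,x,y,d): return np.hypot(P[...,0]-x,P[...,1]-y)<d
np.set_printoptions(suppress=True)
for n,x,y,zt,zg in [('cov',.456,.284,.01,.038),('fil',.496,-.331,.007,.025)]:
    c=L(n);P=wcloud(c);col=c['color'].astype(int);hsv=cv2.cvtColor(c['color'],cv2.COLOR_RGB2HSV)
    nr=near(P,x,y,.13); z=P[...,2]; print(n,'table',np.median(z[nr&(abs(z)<.004)]))
    m=big(nr&(z>zt-.003)&(z<zt+.004)); q=onplane(c,zt)[m]; rect(q,'plate'); print(np.median(z[m]))
    m=big(nr&(z>zg-.006)&(z<zg+.006)); q=onplane(c,zg)[m]; rect(q,'bar'); print(np.median(z[m]))
c=L('lid');P=wcloud(c);z=P[...,2]; nr=near(P,.57,0.004,.26); m=nr&(abs(z-.158)<.006); print('lid z',np.median(z[m]))
Q=onplane(c,.160); m=big(m); rect(Q[m],'lid')
hull=cv2.convexHull(np.argwhere(m)[:,::-1].astype(np.int32)); f=np.zeros(m.shape,np.uint8); cv2.fillPoly(f,[hull],1)
hole=big((f>0)&~m&near(P,.597,.004,.11)); rect(Q[hole],'hole')
yaw=0
for nm,a,lo,hi,b0,b1 in [('front edge',0,-.04,.04,0,0)]: pass
# scan lines along rows in raster: hole edges in world
H=hole
for yy in np.arange(-.04,.05,.01):
    s=H&(abs(Q[...,1]-yy-.004)<.0008); xs=np.sort(Q[...,0][s]); print('y',round(yy+.004,3),xs[[0,-1]].round(4),end=' ')
print()
for xx in np.arange(-.06,.061,.02):
    s=H&(abs(Q[...,0]-xx-.597)<.0008); ys=np.sort(Q[...,1][s]); print('x',round(xx+.597,3),ys[[0,-1]].round(4),end=' ')
print()
m=big(near(P,.68,.004,.05)&(z>.167)&(z<.185)); rect(onplane(c,.175)[m],'catch')
# z profile along x at y=+28,-28,0
for yy in (-.024,.004,.032):
    s=(abs(P[...,1]-yy)<.003)&(P[...,0]>.49)&(P[...,0]<.70); X=P[...,0][s]; Z=z[s]
    print(yy,[(int(b*1000),int(1000*np.median(Z[(abs(X-b)<.0015)]))) for b in np.arange(.495,.70,.003) if (abs(X-b)<.0015).any()])
E
python3 m2.py
python3 - <<'E'
import cv2
im=cv2.imread('pics/w_lid.png')[60:290,110:400]; cv2.imwrite('pics/crop.png',cv2.resize(im,(756,600),interpolation=cv2.INTER_CUBIC))
E
```

```text
cov table 0.000876857356070293
plate 7758 [459.2 283.8] [151.7  98.5] 27.58
0.010586540641653847
bar 583 [456.6 283. ] [11.8 59.2] 27.78
0.03814704886142056
fil table 0.000785303374751134
plate 4377 [ 496.5 -333.3] [ 82.1 104.7] 72.82
0.007240377156019051
bar 420 [ 496.5 -332.9] [47.4 10. ] 72.83
0.0253989308897605
lid z 0.16080919052211037
lid 35524 [573.5   2.8] [236.4 304.3] 89.55
hole 10127 [610.8   3.8] [100.7 173.8] 90.0
y -0.036 [0.5249 0.6643] y -0.026 [0.5242 0.6638] y -0.016 [0.5248 0.6968] y -0.006 [0.5253 0.6974] y 0.004 [0.5246 0.6968] y 0.014 [0.525  0.6975] y 0.024 [0.5243 0.6727] y 0.034 [0.5247 0.6652] y 0.044 [0.525  0.6661] 
x 0.537 [-0.0465  0.0538] x 0.557 [-0.0465  0.0534] x 0.577 [-0.0402  0.0485] x 0.597 [-0.0403  0.0472] x 0.617 [-0.0416  0.0472] x 0.637 [-0.0417  0.0462] x 0.657 [-0.0418  0.0465] 
catch 515 [683.7   1.2] [37.6 20. ] 89.83
-0.024 [(495, 161), (498, 160), (501, 160), (504, 150), (507, 140), (510, 139), (513, 140), (516, 160), (519, 160), (522, 159), (525, 139), (528, 139), (531, 139), (534, 126), (537, 126), (540, 126), (543, 127), (546, 126),
[... 1558 characters left out ...]
40), (528, 139), (531, 135), (534, 126), (537, 126), (540, 126), (543, 126), (546, 126), (549, 126), (552, 126), (555, 127), (558, 126), (561, 126), (564, 126), (567, 126), (570, 127), (573, 126), (576, 127), (579, 126), (582, 126), (585, 126), (588, 126), (591, 126), (594, 126), (597, 126), (600, 126), (603, 126), (606, 127), (609, 126), (612, 126), (615, 126), (618, 126), (621, 126), (624, 126), (627, 126), (630, 126), (633, 126), (636, 126), (639, 126), (642, 126), (645, 126), (648, 126), (651, 126), (654, 126), (657, 126), (660, 126), (663, 127), (666, 130), (669, 153), (672, 155), (675, 160), (678, 160), (681, 160), (684, 160), (687, 160), (690, 160), (693, 160), (696, 160), (699, 161)]
```

View pics/crop.png

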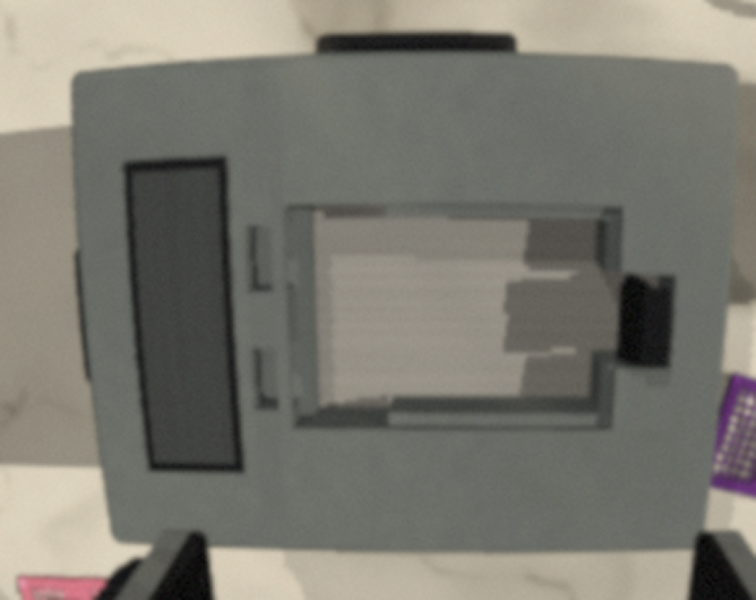

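The crop confirms the opening, both slots (260,258 and 265,378) and the catch (648,320). The lid rectangle, the bar edge and the slots agree, giving an opening centre of ≈ (598.5, 2.3) mm and yaw −0.4°. Next is the filter.

```bash
cat >> h.py <<'E'
OC=np.array([.5985,.0023]); LY=-.4
def st(t=''):
    s=env.state(); print(t,round(s['t'],2),s['position'].round(4),np.degrees(s['orientation']).round(1),'F',s['contact_force'].round(1),'w',round(s['gripper_width'],4),'g',round(s['grasp_force'],1)); return s
E
python3 - <<'E'
from h import *
f=np.array([.4965,-.3331]); o=ori(-17.2)
env.move_to([*f,.08],o); st('above')
print(env.movel([*f,.011],speed=.08,threshold=6)); st('down')
env.move_gripper(0.0); st('grip')
env.movel([*f,.25],speed=.2); 
c=env.camera('side'); save(c,'pics/s1.png'); s=st('up')
if s['gripper_width']>.006:
    env.move_to([*OC,.25],ori(LY)); env.hold(.2); st('over')
    env.movel([*OC,.18],speed=.12)
    print(env.movel([*OC,.133],speed=.05,threshold=4)); st('set')
E
```

```text
above 5.34 [ 0.4973 -0.3335  0.081 ] [179.9   0.   72.8] F [-0.1 -0.6  0.5] w 0.0854 g 0.0
False
down 6.36 [ 0.4967 -0.3335  0.0114] [180.    0.   72.8] F [-0.1 -0.1 -0.4] w 0.0856 g 0.0
grip 7.04 [ 0.4966 -0.3332  0.0113] [180.   -0.   72.8] F [-0.3  0.4  3.7] w 0.0083 g 61.5
up 8.43 [ 0.4959 -0.3326  0.2488] [-179.9   -0.    72.8] F [ 0.3 -0.5 -1.3] w 0.0082 g 60.9
over 9.95 [0.5984 0.0006 0.2501] [180.    0.   89.4] F [-0.4 -0.4 -1.2] w 0.0078 g 60.9
True
set 11.48 [0.598  0.0023 0.1372] [-179.9   -0.    89.6] F [-1.9 -0.   6.2] w 0.0085 g 61.8
```

Run:
```python
from h import *
env.move_gripper(.04); env.movel([*OC,.24],speed=.2); env.move_to([*OC,.39],ori(LY)); env.hold(.3); st()
c=env.camera('wrist'); np.savez('pics/w_lid2.npz',**{k:np.array(v) for k,v in c.items()})
cv2.imwrite('pics/crop2.png',cv2.cvtColor(cv2.resize(c['color'][60:290,110:400],(756,600),interpolation=cv2.INTER_CUBIC),cv2.COLOR_RGB2BGR))
P=wcloud(c);z=P[...,2]
def big(m):
    k,l,s,_=cv2.connectedComponentsWithStats(m.astype(np.uint8)); return l==1+np.argmax(s[1:,4])
n=np.hypot(P[...,0]-.598,P[...,1])<.08
m=big(n&(z>.130)&(z<.138)); q=P[m]; print(cv2.minAreaRect((q[:,:2]*1000).astype(np.float32)),np.percentile(q[:,2],[5,50,95]))
m=big(n&(z>.145)&(z<.155)&(abs(P[...,0]-.598)<.03)&(abs(P[...,1])<.035)); print(cv2.minAreaRect((P[m][:,:2]*1000).astype(np.float32)))
# hole rim in y using z threshold close to the top
Q=onplane(c,.16); zz=np.median(z[np.hypot(P[...,0]-.6,P[...,1]-.08)<.02]); print('lid z',zz)
h=(z<zz-.003)
for xx in (.545,.555,.64,.65,.655):
    s=h&(abs(Q[...,0]-xx)<.0008)&(abs(Q[...,1])<.07); ys=Q[...,1][s]; print(xx,ys.min().round(4),ys.max().round(4),((ys.min()+ys.max()-.001)/2).round(4))
for lo,hi,nm in((-.05,-.008,'slotR'),(.008,.055,'slotL')):
    s=h&(Q[...,0]>.507)&(Q[...,0]<.514)&(Q[...,1]>lo)&(Q[...,1]<hi); ys=Q[...,1][s]; print(nm,ys.min(),ys.max())
```

```text
13.51 [0.5981 0.0025 0.3889] [-179.9    0.    89.6] F [-0.2  0.  -0.5] w 0.0398 g 0.0
((598.9899291992188, 1.5138931274414062), (80.99153900146484, 104.77918243408203), 89.5931396484375) [0.13061657 0.13320749 0.13486659]
((598.716552734375, 1.291891098022461), (47.234004974365234, 8.474187850952148), 89.72358703613281)
lid z 0.162553731408962
0.545 -0.0493 0.0531 0.0014
0.555 -0.0545 0.0667 0.0056
0.64 -0.0499 0.0568 0.003
0.65 -0.0669 0.0523 -0.0078
0.655 -0.067 0.0674 -0.0003
slotR -0.04920201509479116 -0.012561698576142907
slotL 0.008169912853752223 0.05445761203345335
```

View pics/crop2.png

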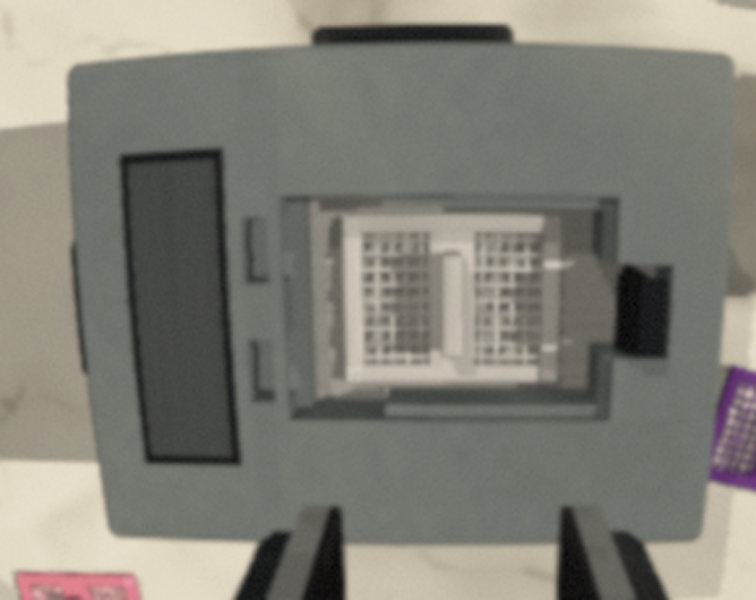

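The filter lies flat and centred in the opening, with its bar at (452,305) in the crop. Next I'll grip the cover.

```bash
cat >> h.py <<'E'
OC=np.array([.5985,.0019])
def cpose(th,dx,dz,zt,dy=0):
    """TCP pose for the cover with tilt th (deg), its notch centre displaced dx,dz (mm) from the crossbar's centre"""
    t=np.radians(th); a,b=78.,zt*1000-7.5
    x=-78+dx+a*np.cos(t)-b*np.sin(t); z=-2.5+dz+a*np.sin(t)+b*np.cos(t)
    y=np.radians(LY); p=OC+np.array([np.cos(y)*x-np.sin(y)*dy,np.sin(y)*x+np.cos(y)*dy])/1000
    return [p[0],p[1],.160+z/1000],ori(LY,th)
E
python3 - <<'E'
from h import *
f=np.array([.4566,.2827]); o=ori(27.6)
env.move_to([*f,.10],o)
for q in [(22,16,60),(22,16,-4.5),(22,0,-4.5),(5,0,-.3)]:
    p,oo=cpose(*q,.013); print(np.round(p,4),np.round(env.ik(p,oo),2))
print(env.movel([*f,.0135],speed=.08,threshold=6)); st('down')
env.move_gripper(0.0); s=st('grip')
env.movel([*f,.26],speed=.2); st('up')
p,oo=cpose(22,16,80,.0135); env.move_to(p,oo); env.hold(.4); st('over')
c=env.camera('side'); np.savez('pics/side2.npz',**{k:np.array(v) for k,v in c.items()})
w=env.camera('wrist'); cv2.imwrite('pics/s2.png',cv2.cvtColor(np.vstack([cv2.resize(c['color'][60:330,150:400],(500,540)),]),cv2.COLOR_RGB2BGR))
E
```

```text
[0.6068 0.0018 0.2518] [-1.12  0.34  1.23  2.05 -0.56  0.64  0.41]
[0.6068 0.0018 0.1873] [-0.95  0.4   1.03  2.11 -0.71  0.52  0.54]
[0.5908 0.002  0.1873] [-0.99  0.37  1.06  2.15 -0.69  0.5   0.53]
[0.5977 0.0019 0.1695] [-0.86  0.59  1.05  1.92 -0.66  0.92  0.49]
False
down 16.37 [0.4569 0.2829 0.0139] [180.   -0.  117.6] F [-0.6  0.5  0.3] w 0.0401 g 0.0
grip 16.73 [0.4569 0.283  0.014 ] [180.   -0.  117.6] F [-1.3  0.6  6. ] w 0.011 g 59.3
up 18.12 [0.4559 0.2824 0.259 ] [-179.9    0.   117.6] F [-0.6 -0.6 -1.9] w 0.0111 g 58.4
over 19.72 [0.6066 0.0024 0.2722] [158.    0.   89.6] F [ 0.2  0.3 -1.4] w 0.0109 g 58.5
```

View pics/s2.png

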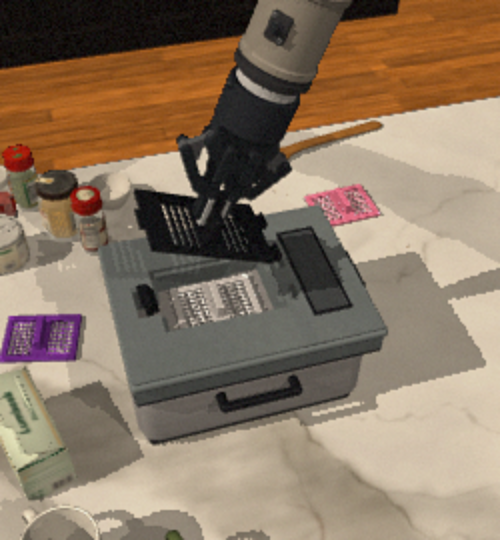

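The side view shows the cover tilted in the gripper, tabs forward (270,255), above the opening, with the catch clear of it. I'll lower and hook it.

Run:
```python
from h import *
zt=.0139
def go(q,sp,th):
    p,o=cpose(*q,zt); r=env.movel(p,o,speed=sp,threshold=th); s=st(str(q)+' '+str(r)); print('   err mm',(1000*(s['position']-p)).round(1)); return r
go((22,16,25),.1,None)
if not go((22,16,-4.5),.04,5):
    r=go((22,0,-4.5),.03,5)
    c=env.camera('side'); cv2.imwrite('pics/s3.png',cv2.cvtColor(cv2.resize(c['color'][130:300,190:370],(635,600)),cv2.COLOR_RGB2BGR))
```

```text
(22, 16, 25) False 20.52 [0.6069 0.0016 0.2182] [158.    0.   89.6] F [-0.1 -0.2 -1.5] w 0.0107 g 58.5
   err mm [ 0.4 -0.3  0.5]
(22, 16, -4.5) False 21.4 [0.6066 0.0017 0.1883] [158.    0.   89.6] F [-1.3  0.3 -1. ] w 0.0105 g 58.5
   err mm [ 0.2 -0.2  0.2]
(22, 0, -4.5) False 22.08 [0.5905 0.0021 0.1883] [158.   -0.   89.6] F [ 0.5 -0.4 -0.8] w 0.0108 g 58.5
   err mm [0.1 0.2 0.2]
```

Run:
```python
from h import *
zt=.0139
def go(q,sp,th):
    p,o=cpose(*q,zt); r=env.movel(p,o,speed=sp,threshold=th); s=st(str(q)+' '+str(r)); print('   err mm',(1000*(s['position']-p)).round(1)); return r
for q in [(22,0,-1),(16,0,-1),(11,0,-.7)]:
    if go(q,.03,6): break
else:
    print('pull back test'); go((11,6,-.7),.015,5)
c=env.camera('side'); cv2.imwrite('pics/s3.png',cv2.cvtColor(cv2.resize(c['color'][130:300,190:370],(635,600)),cv2.COLOR_RGB2BGR))
```

```text
(22, 0, -1) False 22.4 [0.5906 0.0019 0.1919] [158.   -0.   89.6] F [ 0.8  0.1 -0.1] w 0.0104 g 58.5
   err mm [ 0.2 -0.   0.2]
(16, 0, -1) False 22.82 [0.5939 0.0015 0.184 ] [163.9   0.   89.6] F [-0.4 -0.5 -1.5] w 0.0108 g 58.8
   err mm [ 0.2 -0.4 -0.2]
(11, 0, -0.7) False 23.19 [0.5959 0.0016 0.1779] [168.9   0.   89.6] F [-0.5 -0.7 -1.5] w 0.0105 g 59.0
   err mm [ 0.  -0.3 -0. ]
pull back test
(11, 6, -0.7) True 23.47 [0.5957 0.0019 0.1768] [169.2  -0.   89.6] F [-0.7 -0.  -0.7] w 0.0108 g 59.0
   err mm [-6.1 -0.  -1.2]
```

View pics/s3.png

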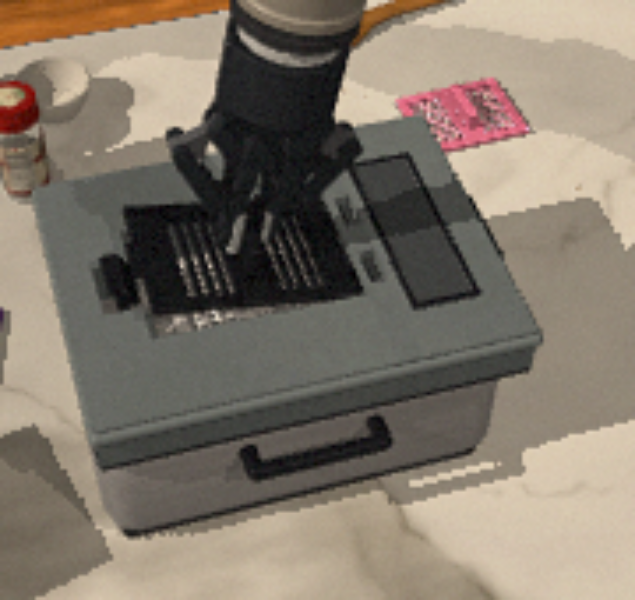

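The tabs look to be behind the bar, the slots at (348,212) and (372,265) look filled, and the pull-back test met resistance. I'll swing it down until it rests on the catch.

Run:
```python
from h import *
zt=.0139
def go(q,sp,th):
    p,o=cpose(*q,zt); r=env.movel(p,o,speed=sp,threshold=th); s=st(str(q)+' '+str(r)); print('   err mm',(1000*(s['position']-p)).round(1)); return r
for q in [(9,0,-.5),(7,0,-.3),(6,0,-.3),(5,0,-.2),(4,0,-.1)]:
    if go(q,.02,5): break
c=env.camera('wrist'); np.savez('pics/w_c.npz',**{k:np.array(v) for k,v in c.items()})
P=wcloud(c); x,y,z=[P[...,i] for i in range(3)]; dark=c['color'].max(-1)<60
for xx in np.arange(.51,.69,.01):
    m=(abs(x-xx)<.003)&(abs(abs(y-.002)-.040)<.006); print(round(xx,3),np.median(z[m&(y>0)]).round(4),(m&(y>0)).sum(),np.median(z[m&(y<0)]).round(4) if (m&(y<0)).any() else None)
```

```text
(9, 0, -0.5) False 23.77 [0.5966 0.0019 0.1754] [171.    0.   89.6] F [ 0.9  0.  -0.9] w 0.0109 g 59.0
   err mm [ 0.1 -0.  -0.1]
(7, 0, -0.3) False 24.04 [0.5972 0.0018 0.1729] [172.9   0.   89.6] F [-1.3 -0.2 -1.4] w 0.011 g 59.0
   err mm [ 0.1 -0.1 -0.2]
(6, 0, -0.3) False 24.29 [0.5975 0.0019 0.1717] [174.    0.   89.6] F [ 0.1 -1.1 -2.1] w 0.0108 g 59.0
   err mm [ 0.1 -0.   0. ]
(5, 0, -0.2) False 24.54 [0.5971 0.0016 0.1704] [175.   -0.   89.6] F [-3.3 -0.6  1.4] w 0.0112 g 59.5
   err mm [-0.5 -0.3 -0.1]
(4, 0, -0.1) False 24.79 [0.5978 0.0016 0.1697] [176.   -0.   89.6] F [-4.8 -0.2  4.9] w 0.0109 g 60.1
   err mm [-0.1 -0.3  0.4]
0.51 0.1607 46 0.155
0.52 0.1603 303 0.1602
0.53 0.1609 257 None
0.54 0.1617 287 0.1267
0.55 0.1622 254 0.1275
0.56 0.1629 231 0.1338
0.57 0.1639 222 0.1331
0.58 0.1648 238 None
0.59 0.1657 323 0.1661
0.6 0.1664 328 None
0.61 0.1672 319 0.1679
0.62 0.1677 296 None
0.63 0.1687 268 0.1332
0.64 0.1694 237 0.1341
0.65 0.1705 281 None
0.66 0.1712 279 0.127
0.67 0.1719 188 None
0.68 0.1609 165 0.161
```

The measured cover slope of about 4.5° on the catch ramp matches the description. I'll let go and press the back edge.

Run:
```python
from h import *
p,o=cpose(4,0,-.1,.0139)
env.move_gripper(.04); st('rel')
ax=-R.from_euler('xyz',o).as_matrix()[:,2]
env.movel(list(np.array(p)+ax*.06),o,speed=.12); st('up')
env.move_gripper(0.0)
y=np.radians(LY); q=OC+.057*np.array([np.cos(y),np.sin(y)])
for d in (90,-90):
    j=env.ik([*q,.2],ori(LY+d)); print(d,None if j is None else j.round(2))
    if j is not None: break
env.move_to([*q,.2],ori(LY+d)); env.hold(.2); st('over back')
print(env.movel([*q,.163],speed=.03,threshold=3)); s=st('touch')
```

```text
rel 25.23 [0.5982 0.002  0.1693] [176.    0.   89.6] F [-0.5  0.2  0. ] w 0.0398 g 0.0
up 25.88 [0.5934 0.0022 0.2287] [176.   -0.   89.6] F [ 0.1 -0.  -0.3] w 0.0397 g 0.0
90 [-0.4   0.5   0.42  1.66 -0.23  1.03  1.66]
over back 27.82 [0.6554 0.0017 0.2001] [-180.     0.   179.6] F [-0.5 -0.5 -0.3] w -0.0001 g 0.0
True
touch 28.81 [0.6553 0.0015 0.1673] [-1.800e+02 -1.000e-01  1.796e+02] F [-0.   0.4  1.8] w -0.0002 g 1.2
```

Run:
```python
from h import *
p=env.state()['position']; x,y=p[:2]
for z in (.165,.163,.161,.1595,.1585):
    r=env.movel([x,y,z],speed=.01,threshold=25); s=st('%s %s'%(z,r))
    if r or s['contact_force'][2]>28: break
```

```text
0.165 False 29.16 [0.6555 0.0015 0.1659] [ 1.800e+02 -1.000e-01  1.796e+02] F [-1.8  0.3  8.4] w 0.0002 g 3.9
0.163 False 29.51 [0.6556 0.0015 0.1633] [-1.800e+02 -1.000e-01  1.796e+02] F [0.3 1.  3.4] w -0.0002 g 1.9
0.161 False 29.86 [0.6547 0.0016 0.1603] [-180.    -0.2  179.6] F [-0.2  0.2  0.3] w -0.0001 g 0.0
0.1595 False 30.16 [0.6548 0.0015 0.1602] [180.   -0.2 179.6] F [-3.5  0.5  7.8] w -0.0002 g 3.9
0.1585 False 30.41 [0.6548 0.0016 0.1601] [180.   -0.2 179.6] F [-6.4  0.  13.5] w -0.0001 g 7.0
```

The resistance dropped away, then came a firm stop flush at z = 0.160, so it has probably snapped in. I'll back off and check.

Run:
```python
from h import *
p=env.state()['position']
env.movel([p[0],p[1],.25],speed=.15); env.move_to([*OC,.39],ori(LY)); env.hold(.5); st()
c=env.camera('wrist'); P=wcloud(c); x,y,z=[P[...,i] for i in range(3)]
cv2.imwrite('pics/crop4.png',cv2.cvtColor(cv2.resize(c['color'][60:290,110:400],(756,600),interpolation=cv2.INTER_CUBIC),cv2.COLOR_RGB2BGR))
for yy in (-.04,.002,.042):
    print(yy,[(int(b*1000),int(10000*np.median(z[(abs(x-b)<.002)&(abs(y-yy)<.004)]))) for b in np.arange(.5,.70,.006) if ((abs(x-b)<.002)&(abs(y-yy)<.004)).any()])
c=env.camera('side'); cv2.imwrite('pics/s5.png',cv2.cvtColor(cv2.resize(c['color'],(800,600)),cv2.COLOR_RGB2BGR))
```

```text
33.03 [0.5985 0.0019 0.39  ] [180.   -0.   89.6] F [ 0.4 -0.2  0.6] w 0.0002 g 0.0
-0.04 [(500, 1606), (506, 1577), (512, 1578), (518, 1609), (524, 1603), (530, 1605), (536, 1605), (542, 1596), (548, 1602), (554, 1595), (560, 1602), (566, 1586), (572, 1598), (578, 1605), (584, 1606), (590, 1610), (596, 1611), (602, 1611), (608, 1608), (614, 1600), (620, 1569), (626, 1604), (632, 1573), (638, 1599), (644, 1601), (650, 1608), (656, 1609), (662, 1606), (668, 1600), (674, 1606), (680, 1605), (686, 1605), (692, 1609), (698, 1606)]
0.002 [(500, 1605), (506, 1605), (512, 1606), (518, 1606), (524, 1602), (530, 1605), (536, 1605), (542, 4842), (548, 4833), (554, 4788), (560, 4682), (566, 4613), (572, 4472), (578, 4468), (584, 1606), (590, 1854), (596, 4372), (602, 4369), (608, 1605), (614, 1452), (620, 4466), (626, 4474), (632, 4610), (638, 4729), (644, 4826), (650, 4842), (656, 4844), (662, 1608), (668, 1598), (674, 1630), (680, 1719), (686, 1762), (692, 1759), (698, 1583)]
0.042 [(500, 1606), (506, 1538), (512, 1576), (518, 1606), (524, 1605), (530, 1605), (536, 1605), (542, 1607), (548, 1602), (554, 1601), (560, 1609), (566, 1596), (572, 1601), (578, 1602), (584, 1601), (590, 1605), (596, 1607), (602, 1608), (608, 1607), (614, 1599), (620, 1606), (626, 1605), (632, 1602), (638, 1607), (644, 1610), (650, 1610), (656, 1614), (662, 1609), (668, 1604), (674, 1601), (680, 1608), (686, 1608), (692, 1606), (698, 1609)]
```

View pics/crop4.png

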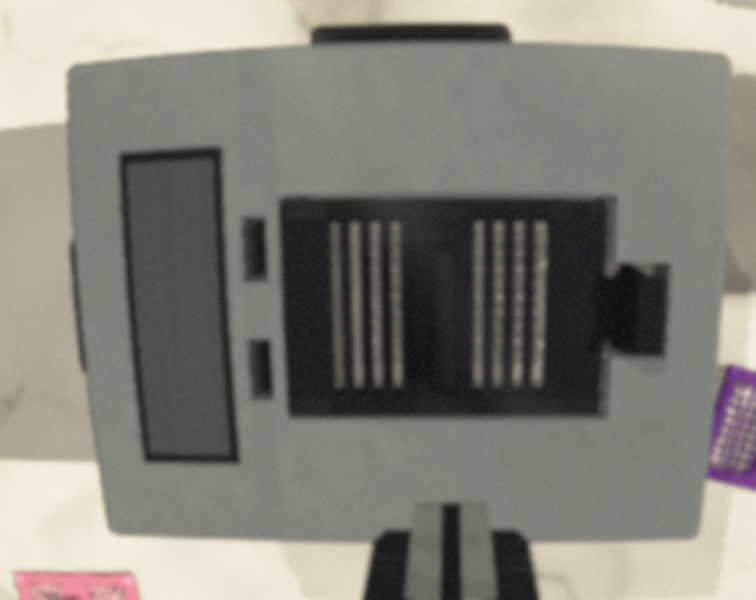

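View pics/s5.png

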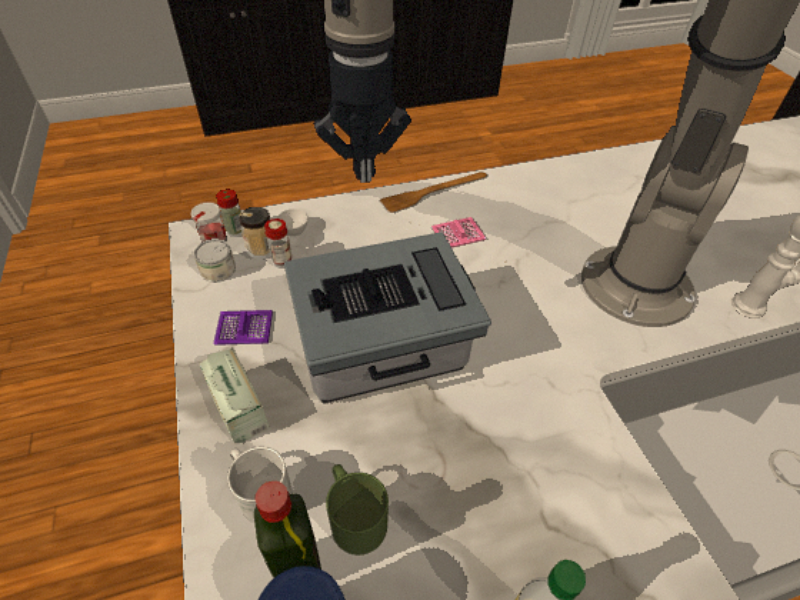

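The cover is flush at z ≈ 0.160 everywhere. Lips show in both slots, the catch is forward at its rest position over the tongue (640,310), and the bystanders haven't moved.

```bash
python3 -c "
from station import env
print(env.job_done())"
```

```text
the job is handed in; nothing more can be done
None
```

The filter lies flat in the opening, and the cover is hooked, flush and locked under the catch. The gripper has let go, the bowl, mug and spice jar were not disturbed, and the job was handed in at about 33 s.

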